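Dock a fuel cell through the sprung gate

TASK

Put the rectangular test cell into the docking station: set it down on the open end of the bed, then slide it in under the rail lips, ported end first, and push it on through the sprung gate flap, against the sprung contacts, until the flap has snapped shut behind it and keeps it from coming back; then let go and draw clear. Feel your way home with a light push and never force it, and leave everything else on the bench where it is.

Things in the scene. Friction and masses are not known exactly. Their poses are not given: they have to be found in the camera images.
- cell_mid (a point): Centre of the loose rectangular cell (0.45 kg), 24 mm above its underside: bolted block 84 long (x), 60 wide (y), 36 high on an 84x76x6 mm sled, so 8 mm wide, 6 mm thick flanges stand out along both long sides, none at the ends. Block top 42 mm up, bolts and gas stubs 17 mm more. +x end has two dark ports and leads; it starts within 0.6 rad of world x. Grasp the 60 mm width above the flanges.
- cell_ports (a point): Point on the cell's leading end face, between its two dark gas ports, 16 mm above the underside: 42 mm from the cell's centre along its own +x. Axes as cell_mid.
- dock: Docking station, aluminium bed fixed to the bench. Origin on the bench under the middle of the rails' mouth; x along the lane (pushing direction, away from the robot), y left, z up. Bed 136 mm wide, x -135 to 250 mm, 10 mm thick; its top is the sliding floor, so a cell on it has its centre at z 34 mm. Gate arm at right (y -53 to -64, up to z 58 mm), end plate at x 177 to 217, up to z 55 mm.
- dock_setdown (a point): Where to set the cell down: point on the bed's top at dock x -80 mm, y 0, z 10 mm. The bed is open to above here, between two low curbs (tops at z 18 mm) that taper: 92 mm apart at x -122 mm, 84 mm at x -38 mm, 79 mm at the rails. Axes as dock. Fingers let go here; push then from behind on the cell's rear end, near the middle.
- dock_lane (a point): Point on the bed's top at dock x 100 mm, y 0, z 10 mm. Rails 79 mm apart, x 0 to 200 mm, with lips overhanging 5.5 mm inwards at z 17.5 to 22 mm (lead-in at the mouth); the cell's flanges slide beneath, so it can be slid in only from the mouth, never put in from above. Slippery: the free sliding cell drags with only 1 to 2 N. Axes as dock.
- dock_home (a point): Dock x 123 mm, y 0, z 34 mm. The head with gate and contacts is clamped up to 12 mm either way, unmeasured. Mid setting: cell centre meets sprung contacts at x 106 mm (3 N, rising to 7 N), flap shuts behind it at 120 mm, rubber stop at 123.5 mm (15 N/mm); let go, it springs back on the flap, to 111 mm. All shift alike: push at 12 mm/s to 16-20 N felt. Forces on the cell over 70 N in sum fail.
- flap (a joint): Gate flap, rad: steel leaf 50 mm long, z 23 to 51 mm, on an upright sprung pin at right (dock y -44, x 30 mm plus the head's setting). 0 = shut, slanting inwards over the lane, tip near y -10 mm, 37 mm past the pin. Grows as the cell swings it inwards (0.5 with the cell alongside, at most 0.62; 1 to 4 N). Cannot open outwards: a cell pressed back on it shuts it more firmly.
- round_cell: Bystander: round bolted steel cell, 86 mm across and about 56 mm high, loose. Origin at the centre of its underside.
- screw_jar: Bystander: small glass jar, 52 mm across, 62 mm high, loose. Origin at the centre of its underside.
- driver: Bystander: screwdriver lying on the bench, loose. Origin at its middle.
- spanner: Bystander: spanner lying on the bench, loose. Origin at its middle.
- meter: Bystander: black hand meter 150 x 75 x 36 mm lying on its back, loose. Origin at the centre of its underside.
- blank_flange: Bystander: steel disc, 72 mm across, 10 mm thick, loose. Origin at the centre of its underside.
There are look-alikes about, which are no part of the job. Leave any red look-alike of the part that bears cell_mid alone.

How it is judged:
By the outcome, as a careful person would: the job done as asked, in the order asked, and still so for the second after the job is handed in, with the robot touching nothing.
It also fails if it takes over 64 s, if anything falls off the work surface, if the arm or the gripper's body presses on something with over 40 N, if the wrist force passes 120 N, or if a joint passes its speed limit or range.

ROBOT

A 6-joint arm with a two-finger parallel gripper is mounted at the origin on the work surface. World frame = base frame: x ahead of the robot, y to its left, z up, the work surface at z = 0. Lengths are in m, angles in degrees, forces in N, time in s.
With the tool pointing down it reaches from about 0.35 to 0.875 m from the base axis. Payload 4.2 kg.
Tool frame: the origin (TCP) lies midway between the tips of the shut fingers; the grasp point (between the pads) lies 19 mm behind it; y points along the fingers, z is the direction in which the jaws open and shut, and the axes are right-handed (so a half turn about y gives the same grasp; the last joint's range is limited). The gripper opens to 87 mm and grips with 3 to 60 N. Pads are 19 mm wide; open, the fingers measure 117 mm over their backs; the gripper's body (75 mm by 190 mm) begins 51 mm behind the grasp point.
Start: joints at [78.129, 22.042, 0.453, 0, -68.411, -14.817], TCP at [0.281, 0.558, 0.223] pointing down, gripper open.
Joint ranges: [-179.83, 179.83], [-69.29, 118.12], [-61.27, 80.66], [-181.25, 117.63], [-171.15, -9.14], [-177.46, 177.46]. Speed limits (degrees/s): [159.86, 159.86, 180, 180, 180, 180].

INTERFACE

Orientations are given as [roll, pitch, yaw] about the fixed x, y, z axes, in that order (R = Rz(yaw) Ry(pitch) Rx(roll)).
In Python, from workcell import env gives the robot as it stands. The module is installed in compiled form; this text tells all that it offers. Calls block until the motion is done:
- env.goto(position, orientation): joint-space move of the TCP to a pose.
- env.move_straight(position, rotation=None, rate=0.15, force_limit=None): straight line of the TCP; rotation=None keeps the orientation; rate is the mean speed in m/s. With force_limit (N) it stops when the force on the tool has changed by that much, and returns True; else False.
- env.set_joints(angles): joint-space move.
- env.gripper_to(opening, grasp_force=None): opening from 0.0 (shut) to 1.0 (fully open); grasp_force is the grip in N (None keeps the last); returns when the fingers have stopped.
- env.dwell(seconds).
- env.inverse_kinematics(position, orientation): joint angles nearest the present ones, or None.
- env.read_state(): the state.
- env.grab_frame(name): name is "side" or "top"; returns a dict with "image" (480x640x3 uint8, blue, green, red), "fx", "fy", "cx", "cy" (pixels), "position" and "orientation" of the camera in the world. Camera axes: x right, y up, looking along -z (the intrinsics and any distortion apply to the point x, -y, -z); pixel columns grow to the right and rows downward; lengths in m; the calibration is good to about 2 mm. A picture is of the moment at which its call begins. There is no depth.
A pose or a line that the arm cannot do raises env.Unreachable and nothing moves.
- env.close_job(): hands the job in, once; it reports no verdict.
Trained networks look in a picture, given as the dict that the camera call returned (one of the last four; its "shot" number tells which), for a name from the list of things; names that differ only in an ending like _2 or _b are one class to them, and where a whole thing is asked for, a point or a joint stands for the part that bears it (a point fixed in the world has none). Each returns a list of dicts, best first, with "score" (0 to 1); they miss things now and then, are a little off and sometimes report something else, mostly with a low value. They report only what shows in the picture. A call takes as long as a camera call. They do not tell look-alikes from the thing itself.
- env.search_frame(picture, thing): "xyz" ([x, y, z] in m, in world coordinates, good to about 4 mm: the middle of the surface that is visible of it).
- env.trace(picture, thing): "mask" (480x640 bool, what is visible of it).
The state is a dict: "clock": time; "joint_positions": joint angles; "qvel": joint speeds; "joint_torque": joint torques, N m; "position": TCP position; "tool_rot": TCP orientation; "force": force on the tool from outside, world axes, zero at the start; "wrist_torque": the same for the moment, N m; "opening": opening from 0.0 (shut) to 1.0 (fully open).
Only numpy, scipy, OpenCV 4.12 (cv2) and the standard library are available. Lean on these libraries where they do the work, as an engineer would, in place of code of your own. Each camera call takes 0.05 s, during which the arm holds its last target. There are 200 camera calls.

## Working session

There is one attempt and no reset: what is moved stays moved. The work goes in short steps, each a Python script; the robot and the scene stay as the last script left them, time stands still between calls to the robot, and variables do not carry over. Pictures are saved under pics/ and viewed, about 8 in all and at most 12, crops included, and the job is handed in when it is done.

```bash
mkdir -p pics
python3 - <<'E'
from workcell import env
import cv2
s=env.read_state(); print(s['clock'],s['position'],s['tool_rot'],s['force'])
for n in('top','side'):
    f=env.grab_frame(n); cv2.imwrite(f'pics/{n}0.png',f['image'])
    print(n,f['fx'],f['fy'],f['cx'],f['cy'],f['position'],f['orientation'],[k for k in f])
    for t in('cell_mid','cell_ports','dock','dock_setdown','dock_lane','dock_home','flap','round_cell'):
        print(t,[(d['score'],d['xyz']) for d in env.search_frame(f,t)][:3])
E
```

```text
0.0 [0.28041929 0.55788637 0.22147011] [-8.98757574e+01  4.54453825e-03  1.53300443e+02] [-0.03789435  0.89516072  0.06482638]
top 580.8752613762134 580.8752613762134 318.9945993740944 240.80851912529116 [0.21179001 0.0296797  1.42476859] [ 11.75871661   0.11771319 -95.60470677] ['image', 'fx', 'fy', 'cx', 'cy', 'position', 'orientation', 'shot']
cell_mid [(0.97, [0.2621, -0.3253, 0.0425]), (0.62, [0.396, -0.3916, 0.041]), (0.61, [0.5402, -0.288, 0.0441])]
cell_ports [(0.71, [0.2628, -0.3234, 0.0405]), (0.64, [0.3913, -0.3917, 0.0407]), (0.57, [0.539, -0.2845, 0.0382])]
dock [(0.97, [0.5937, -0.0036, 0.0079])]
dock_setdown [(0.61, [0.5942, 0.0025, 0.0136])]
dock_lane [(0.87, [0.5918, -0.0031, 0.0096])]
dock_home [(0.85, [0.593, -0.0027, 0.0098])]
flap [(0.51, [0.5375, -0.2866, 0.039])]
round_cell [(0.59, [0.4841, 0.2735, 0.0406])]
side 594.1541621610728 594.1541621610728 315.43708899534084 231.4185807457193 [-0.19095387  1.00911183  1.38643725] [  42.1140684    -0.83733065 -144.90344314] ['image', 'fx', 'fy', 'cx', 'cy', 'position', 'orientation', 'shot']
cell_mid [(0.93, [0.399, -0.381, 0.0399]), (0.75, [0.5275, -0.2782, 0.0448])]
cell_ports [(0.96, [0.4037, -0.3775, 0.0445]), (0.58, [0.5304, -0.2755, 0.0414])]
dock [(0.97, [0.5973, 0.0001, 0.0102]), (0.65, [0.5313, -0.2776, 0.0402])]
dock_setdown [(0.96, [0.5965, -0.003, 0.0128])]
dock_lane [(0.65, [0.596, -0.0006, 0.0088])]
dock_home [(0.75, [0.6001, -0.0002, 0.0159])]
flap [(0.65, [0.601, -0.0317, 0.0414])]
round_cell [(0.61, [0.4809, 0.2415, 0.0421]), (0.19, [0.3667, 0.4451, 0.0132])]
```

View pics/top0.png

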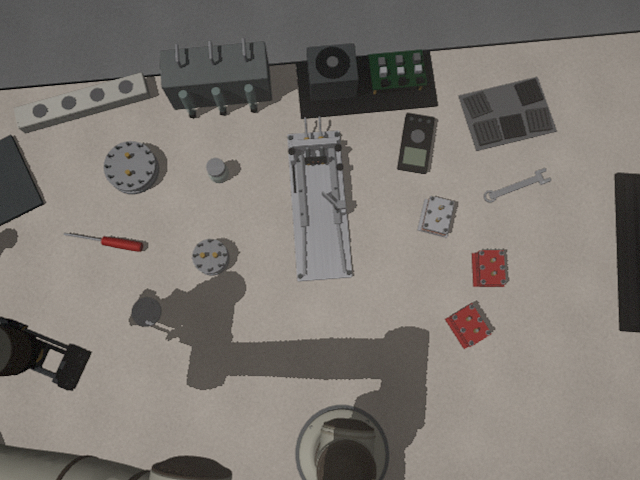

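View pics/side0.png

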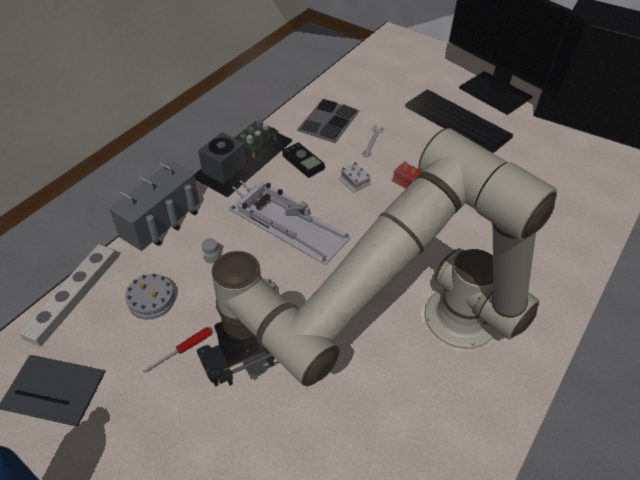

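The grey cell is near top (438,215) and side (355,177), with two red look-alikes at (490,267) and (470,325). The dock runs from (325,278), its open end, to (318,130). The flap is at (333,200). Next I'll look at enlarged crops.

Run:
```python
import cv2,numpy as np
t=cv2.imread('pics/top0.png');s=cv2.imread('pics/side0.png')
R=lambda im,x0,y0,w,h,k:cv2.resize(im[y0:y0+h,x0:x0+w],None,fx=k,fy=k,interpolation=cv2.INTER_CUBIC)
a=np.hstack([R(t,408,185,60,60,6),R(s,330,150,50,60,6)]); cv2.imwrite('pics/cell.png',a)
b=np.hstack([R(t,275,115,95,175,3.4),R(s,220,170,140,175,3.4)[:595]]); b=b[:600,:800]; cv2.imwrite('pics/dock.png',b); print(a.shape,b.shape)
```

```text
(360, 660, 3) (595, 799, 3)
```

View pics/cell.png

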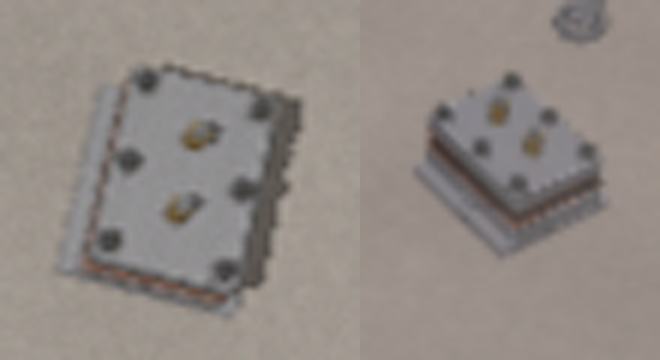

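View pics/dock.png

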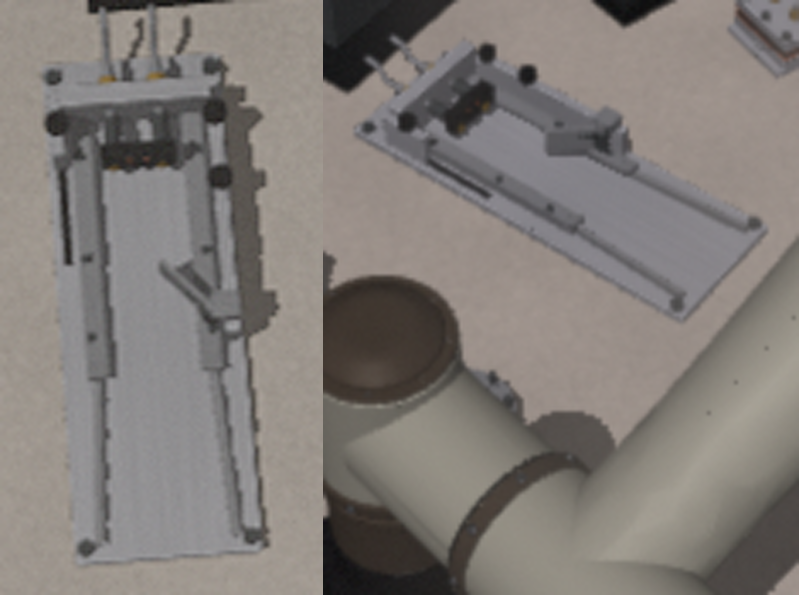

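The crops show the six cell bolts, whose mean gives the cell centre, the bed corners, the rails' mouth and the flap. I'll fit both poses by least squares from these pixels in the two views.

```bash
cat > h.py <<'E'
from workcell import env
import numpy as np, cv2
from scipy.spatial.transform import Rotation as Ro
from scipy.optimize import least_squares
CAM={'top':(580.8752613762134,318.9945993740944,240.80851912529116,[0.21179001,0.0296797,1.42476859],[11.75871661,0.11771319,-95.60470677]),
'side':(594.1541621610728,315.43708899534084,231.4185807457193,[-0.19095387,1.00911183,1.38643725],[42.1140684,-0.83733065,-144.90344314])}
def proj(c,P):
    f,cx,cy,p,o=CAM[c]; q=Ro.from_euler('xyz',o,degrees=True).inv().apply(np.atleast_2d(P)-p)
    return np.c_[cx+f*q[:,0]/-q[:,2], cy-f*q[:,1]/-q[:,2]]
def place(v,P):
    x,y,a=v; P=np.atleast_2d(P); c,s=np.cos(a),np.sin(a)
    return np.c_[x+c*P[:,0]-s*P[:,1], y+s*P[:,0]+c*P[:,1], P[:,2]]
E
python3 - <<'E'
from h import *
pk=lambda o,k,L:(np.array(L,float)+.5)/k-.5+o
# cell: bolts at (+-a, +-b | 0) unknown a,b ; top order: FL,FR,MR,RR,RL,ML
tb=pk((408,185),6,[(147,80),(262,108),(243,188),(225,270),(109,240),(129,160)])
ts=pk((408,185),6,[(60,272),(235,315)])   # sled rear-left, rear-right corner z~3
sb=pk((330-60,150),6,[(512,80),(549,117),(588,151),(0,0),(0,0),(0,0)])
# side order by y,x: left(+y) points in image: see which match by fit
sball=pk((330-60,150),6,[(445,113),(512,80),(549,117),(588,151),(518,183),(482,148)])
sg=np.array([(1,1),(1,-1),(0,-1),(-1,-1),(-1,1),(0,1)])
def bol(v): return place(v[:3],np.c_[sg*[v[3],v[4]],np.full(6,.045)])
from scipy.spatial.distance import cdist
def r(v):
    B=bol(v); s=proj('side',B)
    return np.r_[(proj('top',B)-tb).ravel(), (s-sball[cdist(s,sball).argmin(1)]).ravel()]
for use in('both','top'):
    f=(lambda v:r(v)) if use=='both' else (lambda v:r(v)[:12])
    o=least_squares(f,[.535,-.283,-.25,.034,.022]); print(use,o.x[:2],np.degrees(o.x[2]),o.x[3:],np.round(f(o.x),1))
print('sled corner err',proj('top',place(o.x[:3],[(-.042,.038,0),(-.042,-.038,0)]))-ts)
# dock
dt=pk((275,115),3.4,[(77,562),(265,547),(44,62)]); 
ds=pk((220-323/3.4,170),3.4,[(683,320),(766,232),(357,130)])
D=np.array([(-.135,.068,.01),(-.135,-.068,.01),(.25,.068,.01)])
def g(v): 
    P=place(v,D); return np.r_[(proj('top',P)-dt).ravel(),(proj('side',P)-ds).ravel()]
for n,f in(('both',g),('top',lambda v:g(v)[:6]),('side',lambda v:g(v)[6:])):
    q=least_squares(f,[.57,0,0]); print(n,q.x[:2],np.degrees(q.x[2]),np.round(f(q.x),1))
v=least_squares(g,[.57,0,0]).x; im=cv2.imread('pics/top0.png')
k=5;x0,y0,w,h=265,110,100,120*0+118
def draw(P,c,col,big,off):
    p=(proj('top',P)-off+.5)*k-.5; cv2.polylines(big,[np.round(p).astype(int)],True,col,1)
off=np.array([280,115]); crop=im[115:290,280:365]; k=3.4
big=cv2.resize(crop,None,fx=k,fy=k,interpolation=cv2.INTER_CUBIC)
sq=lambda a,b,c,d,z:[(a,c,z),(b,c,z),(b,d,z),(a,d,z)]
draw(place(v,sq(-.135,.25,-.068,.068,.01)),0,(0,0,255),big,off)
draw(place(v,sq(0,.2,-.034,.034,.022)),0,(0,255,0),big,off)
draw(place(v,sq(.177,.217,-.06,.06,.055)),0,(255,0,0),big,off)
off2=np.array([400,175]); b2=cv2.resize(im[175:255,400:480],None,fx=6,fy=6,interpolation=cv2.INTER_CUBIC);k=6
draw(place(o.x[:3],sq(-.042,.042,-.03,.03,.042)),0,(0,255,0),b2,off2)
draw(place(o.x[:3],sq(-.042,.042,-.038,.038,.003)),0,(0,0,255),b2,off2)
out=np.zeros((600,780,3),np.uint8); out[:big.shape[0],:big.shape[1]]=big; out[:480,295:775]=b2; cv2.imwrite('pics/fit.png',out)
E
```

```text
both [ 0.53689675 -0.29386132] -20.499669199135308 [0.03499576 0.02393231] [ 0.2 -0.   0.   0.1  0.1  0.1  0.1 -0.1  0.2  0.   0.  -0.1 -0.3  0.1
 -0.1  0.4 -0.  -0.  -0.1  0.2  0.1  0.3 -0.2  0.1]
top [ 0.53693866 -0.29360377] -20.442904861393547 [0.03507896 0.02397958] [ 0.  -0.1 -0.1  0.1  0.1  0.1 -0.  -0.   0.1  0.1 -0.1 -0.1]
sled corner err [[-0.97705929  0.05699423]
 [-0.56584165  0.44742082]]
both [ 0.54481031 -0.00421644] -1.5271090770680054 [-0.4  0.5 -0.4  1.  -0.1  0.2 -0.6 -0.5  0.7 -1.7 -1.  -0.8]
top [ 0.54624857 -0.00500754] -1.3505695011914507 [ 0.1 -0.1  0.   0.3 -0.1 -0.2]
side [ 0.54168445 -0.00161352] -1.9102101972833296 [-0.5  0.6  1.1 -0.6 -0.6 -0.3]
```

View pics/fit.png

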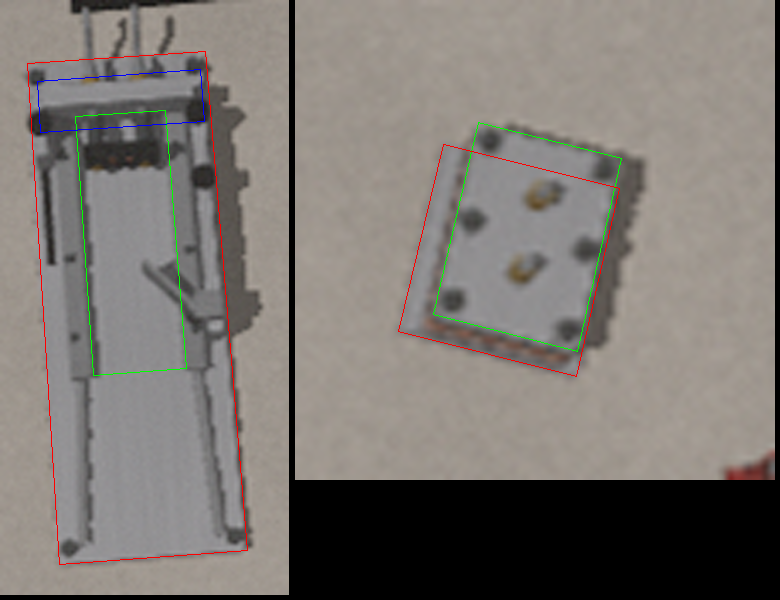

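The overlays fit to within about a pixel for the cell and the dock. Next I'll check IK for both wrist options, then grasp and lift.

```bash
cat >> h.py <<'E'
CELL=np.array([.5369,-.2937,np.radians(-20.45)]); DOCK=np.array([.5455,-.0045,np.radians(-1.42)])
def dk(x,y,z): return place(DOCK,[(x,y,z)])[0]
def st(m=''):
    s=env.read_state(); print(m,round(s['clock'],2),np.round(s['position'],4),'F',np.round(s['force'],1),'op',round(s['opening'],3),'J6',round(s['joint_positions'][5],1),flush=True); return s
E
python3 - <<'E'
from h import *
for a in(-20.45,159.55): print(a,env.inverse_kinematics([.5369,-.2937,.12],[-90,0,a]))
for a in(-1.42,178.58): print(a,env.inverse_kinematics(dk(-.08,0,.1),[-90,0,a]),env.inverse_kinematics(dk(-.145,.008,.02),[-90,0,a]))
yaw=159.55
env.goto([.5369,-.2937,.13],[-90,0,yaw]); st('above')
hit=env.move_straight([.5369,-.2937,.012],rate=.1,force_limit=8); st(hit)
env.gripper_to(0.3,25); s=st('grip')
env.move_straight([.5369,-.2937,.11],rate=.1); st('lift')
f=env.grab_frame('top'); cv2.imwrite('pics/lift.png',f['image'])
E
```

```text
-20.45 [-1.35434775e+01  2.57938099e+01 -9.34229578e+00 -2.54444375e-14
 -5.48638943e+01 -9.69065225e+01]
159.55 [-1.35434775e+01  2.57938099e+01 -9.34229578e+00  2.54444375e-14
 -5.48638943e+01  8.30934775e+01]
-1.42 [ 1.97659920e+01  1.45299462e+01 -3.09936177e+01 -2.54444375e-14
 -4.44764361e+01 -1.11185992e+02] [ 2.45104493e+01  1.75371556e+01 -4.45657741e+01 -2.54444375e-14
 -2.78970703e+01 -1.15930449e+02]
178.58 [ 1.97659920e+01  1.45299462e+01 -3.09936177e+01  2.54444375e-14
 -4.44764361e+01  6.88140080e+01] [ 2.45104493e+01  1.75371556e+01 -4.45657741e+01  2.54444375e-14
 -2.78970703e+01  6.40695507e+01]
above 4.03 [ 0.5373 -0.2931  0.1301] F [ 0.3 -0.  -0.6] op 1.003 J6 83.1
False 5.37 [ 0.5375 -0.2939  0.0128] F [ 0.3 -0.3 -0.8] op 1.002 J6 83.1
grip 5.96 [ 0.5369 -0.2937  0.0121] F [-0.3  0.8  0.5] op 0.687 J6 83.1
lift 7.09 [ 0.5362 -0.2934  0.109 ] F [-0.5  0.4 -5. ] op 0.69 J6 83.1
```

Run:
```python
from h import *
R=[-90,0,178.58]
env.goto(dk(-.08,0,.10),R); st('over')
env.move_straight(dk(-.08,0,.032),rate=.1)
hit=env.move_straight(dk(-.08,0,.0195),rate=.025,force_limit=4); st(hit)
env.gripper_to(1.0); st('open')
env.move_straight(dk(-.08,0,.115),rate=.15)
env.move_straight(dk(-.16,.008,.115),rate=.15); st('up')
for n in('top','side'):
    f=env.grab_frame(n); cv2.imwrite(f'pics/{n}1.png',f['image'])
t=cv2.imread('pics/top1.png')[120:295,270:375];s=cv2.imread('pics/side1.png')[170:270,225:365]
o=np.zeros((595,780,3),np.uint8);a=cv2.resize(t,None,fx=3.4,fy=3.4,interpolation=2);b=cv2.resize(s,None,fx=3,fy=3,interpolation=2)
o[:,:357]=a[:595];o[:300,357:777]=b;cv2.imwrite('pics/set.png',o)
```

```text
over 8.29 [ 0.4663 -0.0028  0.1003] F [ 0.5 -1.  -4.2] op 0.685 J6 68.8
True 9.57 [ 0.4658 -0.0024  0.0219] F [-0.7 -0.1  4.3] op 0.685 J6 68.8
open 10.34 [ 0.4642 -0.0028  0.0208] F [-0.2 -0.3  0.9] op 0.998 J6 68.8
up 11.8 [0.3866 0.0078 0.1151] F [-0.7 -0.1 -0.4] op 1.0 J6 63.1
```

View pics/set.png

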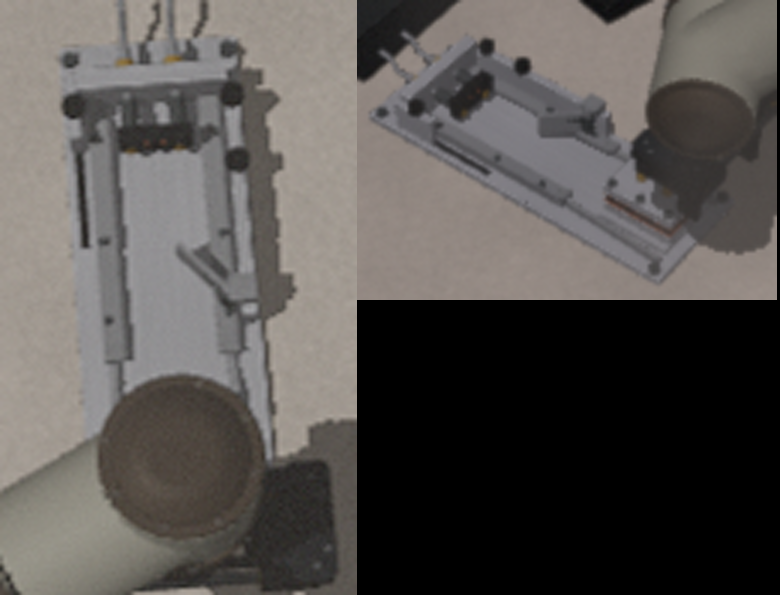

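The cell is flat between the curbs and aligned with the lane, clear of the rails. Next I shut the fingers, lower them behind it at y +8 mm so they stay clear of the flap tip, and push.

Run:
```python
from h import *
X=lambda:(place([0,0,-DOCK[2]],[np.array(env.read_state()['position'])-[DOCK[0],DOCK[1],0]])[0][0]*1000+51.5)
env.gripper_to(0.0); 
env.move_straight(dk(-.16,.008,.019),rate=.12,force_limit=8); st('down')
h=env.move_straight(dk(-.126,.008,.019),rate=.03,force_limit=8); st(h)
if not h:
    h=env.move_straight(dk(.035,.008,.019),rate=.035,force_limit=10); st(h); print('cell x est',X())
if not h:
    h=env.move_straight(dk(.09,.008,.019),rate=.009,force_limit=15.5); st(h); print('cell x est',X())
```

```text
down 14.38 [0.3862 0.0077 0.0193] F [0.6 0.2 0.4] op 0.002 J6 63.1
False 15.66 [0.4195 0.0065 0.0189] F [-1.2 -0.3 -0.7] op 0.004 J6 65.4
False 20.41 [0.5806 0.0027 0.019 ] F [-2.2  1.5 -0. ] op 0.002 J6 72.3
cell x est 86.45357225793205
True 25.02 [0.6225 0.0008 0.0183] F [-3.2  0.7  1.8] op 0.002 J6 73.7
cell x est 128.32199645699615
```

Run:
```python
from h import *
st('now'); env.dwell(.2); s=st('later'); 
f=env.grab_frame('side'); cv2.imwrite('pics/side2.png',f['image'])
g=env.grab_frame('top'); cv2.imwrite('pics/top2.png',g['image'])
a=cv2.resize(f['image'][165:265,225:355],None,fx=6,fy=6,interpolation=2);cv2.imwrite('pics/s2.png',a)
```

```text
now 25.02 [0.6225 0.0008 0.0183] F [-3.2  0.7  1.8] op 0.002 J6 73.7
later 25.22 [0.6216 0.0007 0.0177] F [-3.3  0.2  2.2] op 0.008 J6 73.7
```

View pics/s2.png

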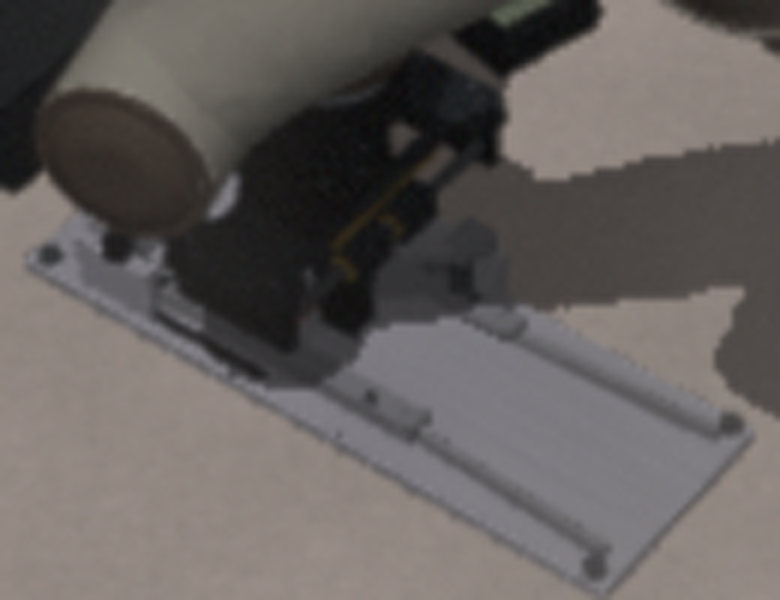

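The view is hidden by the hand. The force relaxed to 3 N after the stop, so I'll push again slowly to confirm a hard stop at the same place.

Run:
```python
from h import *
X=lambda:(place([0,0,-DOCK[2]],[np.array(env.read_state()['position'])-[DOCK[0],DOCK[1],0]])[0][0]*1000+51.5)
x=(X()-51.5)/1000; print(X())
for i in range(16):
    x+=.001
    h=env.move_straight(dk(x,.008,.019),rate=.01); s=env.read_state()
    print(round(s['clock'],2),round(X(),2),np.round(s['force'],1),flush=True)
    if s['force'][0]<-16: break
```

```text
127.40440324412441
25.65 126.33 [-5.  -0.3 -1. ]
25.9 126.48 [-6.6 -0.   1. ]
26.15 126.98 [-7.9 -0.8  2.1]
26.4 127.72 [-8.6 -0.7  2.1]
26.65 128.56 [-9.4 -0.7  1.3]
26.9 129.42 [-10.    0.5   2.1]
27.15 129.72 [-10.8  -0.    3. ]
27.4 129.69 [-13.3   0.5   4.9]
27.65 129.68 [-14.9   1.6   7.1]
27.9 129.69 [-16.1   2.    9.4]
```

Run:
```python
from h import *
X=lambda:(place([0,0,-DOCK[2]],[np.array(env.read_state()['position'])-[DOCK[0],DOCK[1],0]])[0][0]*1000+51.5)
s=st(); print(X())
x=.0812
for i in range(4):
    x+=.001; env.move_straight(dk(x,.008,.019),rate=.01); s=env.read_state(); print('+',round(X(),2),np.round(s['force'],1),flush=True)
    if s['force'][0]<-18: break
x=(X()-51.5)/1000
for i in range(10):
    x-=.002; env.move_straight(dk(x,.008,.019),rate=.012); s=env.read_state(); print('-',round(s['clock'],2),round(X(),2),np.round(s['force'],1),flush=True)
```

```text
27.9 [6.238e-01 6.000e-04 1.770e-02] F [-16.1   2.    9.4] op -0.0 J6 73.9
129.6865125366482
+ 129.78 [-9.3 -1.2  2.8]
+ 129.76 [-10.8   1.    4.2]
+ 129.78 [-13.3   1.2   6.3]
+ 129.76 [-16.    1.3   7.7]
- 30.06 125.95 [-6.5 -0.9 -1. ]
- 30.38 124.46 [-5.3 -1.3 -2.6]
- 30.69 122.99 [-5.3 -1.6 -2. ]
- 31.01 121.52 [-5.1 -0.8 -2.1]
- 31.32 119.99 [-4.2 -0.7 -1.8]
- 31.64 118.15 [-2.6  0.1 -1.2]
- 31.96 117.4 [ 0.4  0.  -0.1]
- 32.27 113.91 [ 0.1 -0.8  1. ]
- 32.59 111.71 [ 0.1  0.1 -0.2]
- 32.91 109.67 [-0.3  0.9  0.3]
```

The stop is firm at cell x ≈129.7 mm, so the head is set about +6 mm. On backing off, contact was lost at about 117.4 mm, which is where the flap should hold it. Now I draw clear and look.

Run:
```python
from h import *
p=env.read_state()['position']
env.move_straight([p[0]-.012,p[1],p[2]],rate=.05); p=env.read_state()['position']
env.move_straight([p[0],p[1],.2],rate=.12,force_limit=8); st('up')
env.goto([.35,.42,.25],[-90,0,178.58]); st('away')
f=env.grab_frame('side'); g=env.grab_frame('top'); cv2.imwrite('pics/top3.png',g['image']); cv2.imwrite('pics/side3.png',f['image'])
b=cv2.resize(f['image'][165:265,225:345],None,fx=4,fy=4,interpolation=2);a=cv2.resize(g['image'][115:235,280:365],None,fx=3.6,fy=4*.9,interpolation=2)
o=np.zeros((440,800,3),np.uint8);o[:432,:306]=a;o[:400,310:790]=b;cv2.imwrite('pics/end.png',o)
```

```text
up 34.96 [0.5911 0.002  0.1991] F [ 0.9 -0.5 -0. ] op 0.007 J6 72.8
away 36.73 [0.3505 0.4194 0.2498] F [ 0.8  0.4 -0. ] op 0.003 J6 21.4
```

View pics/end.png

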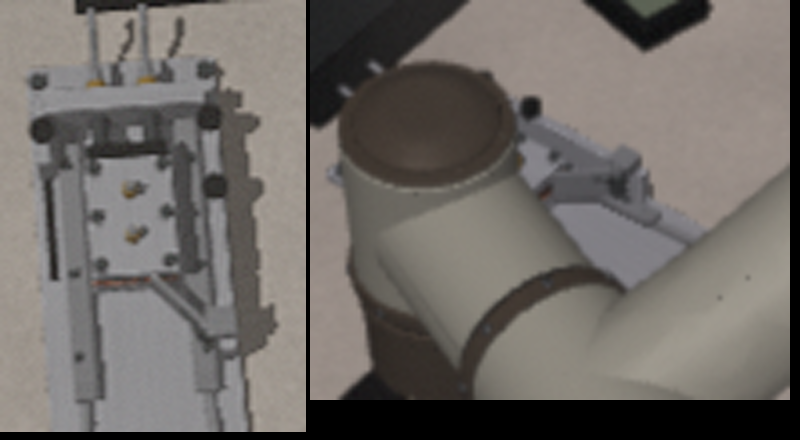

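View pics/top3.png

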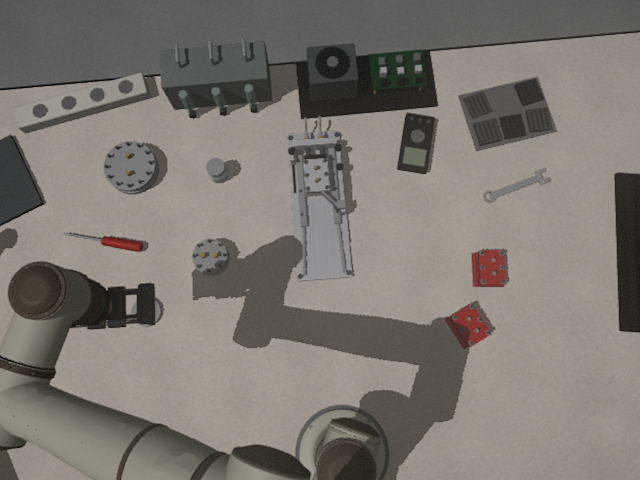

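The flap is at its shut angle with its tip behind the cell's rear edge, around (150,280) in the crop. In the top view everything else is where it started.

Run:
```python
from h import *
env.dwell(.3); st('end'); env.close_job()
```

```text
end 37.12 [0.3503 0.4198 0.25  ] F [-0.5  0.  -0.8] op 0.007 J6 21.4
the job is handed in; nothing more can be done
```

The cell is docked behind the shut flap, and I handed the job in at 37 s with the robot clear of everything.

**What I did:** I gripped the grey cell across its 60 mm width and set it down between the curbs. Then I pushed it in from behind with shut fingers, 8 mm left of the middle to stay clear of the flap tip.

**Checks:**
- **Stop:** The push met a firm stop at cell x ≈ 129.7 mm with 16 N felt, so the head is set about 6 mm past mid.
- **Flap:** On backing off, contact was lost at x ≈ 117.4 mm, where a shut flap should hold the cell. The last top picture shows the flap shut behind the cell's rear edge.
- **Bystanders:** The red look-alikes and the other things look unmoved in the last top view.

**What was less clear:**
- **First push:** It stopped early, at x ≈ 128 mm, when the force limit tripped, and the force then fell to 3 N. I pushed again in 1 mm steps to confirm the stop.
- **Upward force:** Up to 9 N acted upward on the tool at the stop. I took it as friction between the fingers and the cell.
- **Side camera:** In the final side picture the arm hid most of the cell, so the flap check rests mainly on the top view and the forces.

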